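# Weigh out brass case feet

## Robot

A 6-joint arm with a two-finger parallel gripper is mounted at the origin on the work surface. World frame = base frame: x ahead of the robot, y to its left, z up, the work surface at z = 0. Lengths are in m, angles in rad, forces in N, time in s.
With the tool pointing down it reaches from about 0.225 to 0.875 m from the base axis. Payload 3.4 kg.
Tool frame: the origin (TCP) lies between the finger pads; the fingertips stand 8 mm ahead of it and the grasp point (between the pads) lies 11 mm behind it; z points along the fingers, y is the line along which they close (so a half turn about z gives the same grasp; the last joint's range is limited). The gripper opens to 85 mm and grips with 20 to 120 N. Pads are 22 mm wide; open, the fingers measure 114 mm over their backs; the gripper's body (76 mm by 85 mm) begins 54 mm behind the grasp point. The pads swing forward as they close: fully open they stand 13 mm farther back than shut.
Start: joints at [1.028, 0.276, 1.505, -0, 1.361, -0.121], TCP at [0.235, 0.525, 0.239] pointing down, gripper open.
Joint ranges: [-2.89, 2.89], [-0.75, 2.08], [0.22, 2.7], [-1.18, 4.32], [0.11, 2.71], [-2.7, 2.7]. Speed limits (rad/s): [2.57, 2.57, 3.14, 3.14, 3.14, 3.14].

## Interface

Orientations are given as a unit quaternion [w, x, y, z].
In Python, from rig import manip gives the robot as it stands.
- The arm moves only by the tool move_arm, never from a script. Its argument "deltas" is a list that holds one entry, the list of rows, each a list of 5 numbers: the shift along the tool's x, y, z normalised to -1 to 1, where 1 is 80 cm, then the turn about the tool's z normalised to -1 to 1, where 1 is 120 degrees, then the closure, from -1 (fully open) to 1 (shut). In form: [[[tx, ty, tz, twist, grip], ...]]. A call has 1 to 12 rows; each row is the pose to reach, as a shift and turn from the pose commanded when the call began, along the tool's axes at that moment; what a row does not reach only later rows make up. A row lasts 1/10 s, in which the tool goes at most 50 mm and 8.59 degrees, less where a joint would pass 70% of its speed; a pose out of reach is approached as far as the arm can. A call with a number of a shift or a turn outside -1 to 1 is refused whole. A call with a gripper value outside its range is refused whole. The fingers move at their own pace and stop on an object; "squeeze" is the grip in N (left out, the last holds). Time passes only in rows, so rows that repeat a pose let the fingers close. It gives the time, the measured TCP pose, the force, the opening and the grip force at its end, in the units of the state.
- manip.get_state(): the state, without advancing time (a new reading comes with each control period).
- manip.get_image(name): name is "side" or "top"; returns the picture (420x560x3 uint8, red, green, blue); there is no depth.
- manip.camera_params(name): a dict with "fx", "fy", "cx", "cy" (pixels), "R" (3x3) and "t" (3): a world point X has camera coordinates R X + t. Camera axes: x right, y down, z forward; pixel columns grow to the right and rows downward; lengths in m; the calibration is good to about 2 mm. A picture is of the moment at which its call begins. camera_params takes no time and is no camera call.
- manip.sign_off(): hands the job in; it is judged then, once.
The state is a dict: "clock": time; "qpos": joint angles; "qd": joint speeds; "effort": joint torques, N m; "position": TCP position; "ee_rot": TCP orientation; "contact_force": force on the tool from outside, world axes, zero at the start; "moment": the same for the moment, N m; "width": finger opening in m; "gripper_force": force on a finger pad.
Only numpy, scipy, OpenCV 4.12 (cv2) and the standard library are available. Lean on these libraries where they do the work, as an engineer would, in place of code of your own. Each camera call takes 0.05 s, during which the arm holds its last target. There are 200 camera calls.

## Task

The carton on the spring scale's tray is part of an order that is sold by weight. Take brass case feet from the row under the bar lamp, one at a time, and set them gently on the tray until the needle comes to rest within the thick band on the dial; never drive the needle to the end of its scale. Leave the feet you do not need standing where they are, and do not knock the lamp, the glue bottle, the spool or the round tin.

Things in the scene. Friction and masses are not known exactly. Their poses are not given: they have to be found in the camera images.
- foot0_mid (a point): solid brass screw-on case foot, standing upright on the cutting mat: round base disc 26 mm across and 5 mm high, plain round shank 16 mm across above it, 46 mm tall in all, 75 to 95 g each. Point: the centre of the piece, 23 mm above its underside; z axis runs up the shank. The five are alike and stand in a row 47 to 63 mm apart
- foot1_mid (a point): solid brass screw-on case foot, standing upright on the cutting mat: round base disc 26 mm across and 5 mm high, plain round shank 16 mm across above it, 46 mm tall in all, 75 to 95 g each. Point: the centre of the piece, 23 mm above its underside; z axis runs up the shank. The five are alike and stand in a row 47 to 63 mm apart
- foot2_mid (a point): solid brass screw-on case foot, standing upright on the cutting mat: round base disc 26 mm across and 5 mm high, plain round shank 16 mm across above it, 46 mm tall in all, 75 to 95 g each. Point: the centre of the piece, 23 mm above its underside; z axis runs up the shank. The five are alike and stand in a row 47 to 63 mm apart
- foot3_mid (a point): solid brass screw-on case foot, standing upright on the cutting mat: round base disc 26 mm across and 5 mm high, plain round shank 16 mm across above it, 46 mm tall in all, 75 to 95 g each. Point: the centre of the piece, 23 mm above its underside; z axis runs up the shank. The five are alike and stand in a row 47 to 63 mm apart
- foot4_mid (a point): solid brass screw-on case foot, standing upright on the cutting mat: round base disc 26 mm across and 5 mm high, plain round shank 16 mm across above it, 46 mm tall in all, 75 to 95 g each. Point: the centre of the piece, 23 mm above its underside; z axis runs up the shank. The five are alike and stand in a row 47 to 63 mm apart
- lamp_bar (a point): aluminium LED bar lamp, fixed low over the row of feet. Point: middle of the bar's underside, 100 mm above the bench; x across the bar away from the robot's side, y along it, z up. Bar 34 mm wide, 370 mm long, 50 mm high, on 14 mm posts at y = -172 and +172 mm. A gripper held upright over the feet hits the bar; one leaning back towards -x by 30 to 45 degrees clears it
- mat: green cutting mat on which the feet stand, 115 x 300 mm, 3 mm thick, fixed; origin at the centre of its underside, axes as the lamp's. The feet's row runs along its y axis at x = 0 give or take 4 mm; the lamp bar's near edge is at x = 17 mm
- tray_floor (a point): square steel tray of the scale, 200 x 200 mm outside, walls 3 mm thick rising 11 mm above its floor. Point: on the floor's top face, 20 mm towards -x from the tray's middle; x points to the carton and dial, z up. Free floor from this point: x -77 to +68 mm, y -97 to +97 mm. It rides 68 to 88 mm above the bench and sinks 2 mm per 100 g. Feet may stand or lie anywhere on the tray
- carton_top (a point): closed cardboard carton fixed to the tray, 45 mm (x) by 130 mm (y) by 36 mm high, of unknown weight. Point: the centre of its top
- dial_center (a point): round white dial of the scale, 128 mm across, beyond the tray. Point: centre of its face. It slopes down by 24 degrees away from the tray. Black ticks every 100 g from zero (towards the tray) to 1000 g, clockwise seen from above; the thick black band runs from 300 to 410 g
- needle (a joint): black needle of the dial. 0 rad = the zero mark, tip towards the tray; it turns clockwise seen from above by 0.5 rad per 100 g, and the scale ends at 5.0 rad (1000 g). The thick band runs from 1.50 to 2.05 rad. It starts at 0.35 to 1.2 rad because of the carton; each foot adds 0.38 to 0.47 rad. It settles about half a second after a foot is let go
- glue_bottle: white glue bottle, 52 mm across, 130 mm tall, standing behind the lamp; origin at the centre of its underside. Leave alone
- spool: wooden thread spool, 44 mm across, 54 mm tall, standing behind the lamp; origin at the centre of its underside. Leave alone
- wax_tin: round flat steel tin, 50 mm across, 28 mm tall, standing on the bench between the robot and the work; origin at the centre of its underside. Leave alone
There are look-alikes about, which are no part of the job. What is shaped like the part that bears foot0_mid but purple is not meant.

How it is judged:
At the end, for the whole second after the job is handed in: The needle rests within the thick band (1.48 to 2.07 rad); every foot is either on the tray or still standing upright (within 0.2 rad) within 20 mm of where it began (value of joint needle between 1.48 and 2.07 rad and velocity of joint needle between -0.3 and 0.3 rad/s and ((horizontal distance between foot0_mid and tray_floor below 0.135 m and z of foot0_mid in the frame of tray_floor between 0 and 0.07 m) or (horizontal distance between foot1_mid and tray_floor below 0.135 m and z of foot1_mid in the frame of tray_floor between 0 and 0.07 m) or (horizontal distance between foot2_mid and tray_floor below 0.135 m and z of foot2_mid in the frame of tray_floor between 0 and 0.07 m) or (horizontal distance between foot3_mid and tray_floor below 0.135 m and z of foot3_mid in the frame of tray_floor between 0 and 0.07 m) or (horizontal distance between foot4_mid and tray_floor below 0.135 m and z of foot4_mid in the frame of tray_floor between 0 and 0.07 m)) and ((horizontal distance between foot0_mid and tray_floor below 0.135 m and z of foot0_mid in the frame of tray_floor between 0 and 0.07 m) or (distance of foot0_mid from where it was at the start of the episode below 0.02 m and angle between foot0_mid's own z axis and vertical below 0.2 rad)) and ((horizontal distance between foot1_mid and tray_floor below 0.135 m and z of foot1_mid in the frame of tray_floor between 0 and 0.07 m) or (distance of foot1_mid from where it was at the start of the episode below 0.02 m and angle between foot1_mid's own z axis and vertical below 0.2 rad)) and ((horizontal distance between foot2_mid and tray_floor below 0.135 m and z of foot2_mid in the frame of tray_floor between 0 and 0.07 m) or (distance of foot2_mid from where it was at the start of the episode below 0.02 m and angle between foot2_mid's own z axis and vertical below 0.2 rad)) and ((horizontal distance between foot3_mid and tray_floor below 0.135 m and z of foot3_mid in the frame of tray_floor between 0 and 0.07 m) or (distance of foot3_mid from where it was at the start of the episode below 0.02 m and angle between foot3_mid's own z axis and vertical below 0.2 rad)) and ((horizontal distance between foot4_mid and tray_floor below 0.135 m and z of foot4_mid in the frame of tray_floor between 0 and 0.07 m) or (distance of foot4_mid from where it was at the start of the episode below 0.02 m and angle between foot4_mid's own z axis and vertical below 0.2 rad))); the robot touches nothing.
It fails at once if two feet carried at once (((height (world z) of foot0_mid above 0.05 m and horizontal distance between foot0_mid and tray_floor above 0.16 m) and (height (world z) of foot1_mid above 0.05 m and horizontal distance between foot1_mid and tray_floor above 0.16 m)) or ((height (world z) of foot0_mid above 0.05 m and horizontal distance between foot0_mid and tray_floor above 0.16 m) and (height (world z) of foot2_mid above 0.05 m and horizontal distance between foot2_mid and tray_floor above 0.16 m)) or ((height (world z) of foot0_mid above 0.05 m and horizontal distance between foot0_mid and tray_floor above 0.16 m) and (height (world z) of foot3_mid above 0.05 m and horizontal distance between foot3_mid and tray_floor above 0.16 m)) or ((height (world z) of foot0_mid above 0.05 m and horizontal distance between foot0_mid and tray_floor above 0.16 m) and (height (world z) of foot4_mid above 0.05 m and horizontal distance between foot4_mid and tray_floor above 0.16 m)) or ((height (world z) of foot1_mid above 0.05 m and horizontal distance between foot1_mid and tray_floor above 0.16 m) and (height (world z) of foot2_mid above 0.05 m and horizontal distance between foot2_mid and tray_floor above 0.16 m)) or ((height (world z) of foot1_mid above 0.05 m and horizontal distance between foot1_mid and tray_floor above 0.16 m) and (height (world z) of foot3_mid above 0.05 m and horizontal distance between foot3_mid and tray_floor above 0.16 m)) or ((height (world z) of foot1_mid above 0.05 m and horizontal distance between foot1_mid and tray_floor above 0.16 m) and (height (world z) of foot4_mid above 0.05 m and horizontal distance between foot4_mid and tray_floor above 0.16 m)) or ((height (world z) of foot2_mid above 0.05 m and horizontal distance between foot2_mid and tray_floor above 0.16 m) and (height (world z) of foot3_mid above 0.05 m and horizontal distance between foot3_mid and tray_floor above 0.16 m)) or ((height (world z) of foot2_mid above 0.05 m and horizontal distance between foot2_mid and tray_floor above 0.16 m) and (height (world z) of foot4_mid above 0.05 m and horizontal distance between foot4_mid and tray_floor above 0.16 m)) or ((height (world z) of foot3_mid above 0.05 m and horizontal distance between foot3_mid and tray_floor above 0.16 m) and (height (world z) of foot4_mid above 0.05 m and horizontal distance between foot4_mid and tray_floor above 0.16 m))).
It fails at once if the needle driven to the end of its scale (past 4.9 rad) (value of joint needle above 4.9 rad).
It fails at once if the lamp knocked (over 5 N) (contact force between any of the arm, the fingers and lamp above 5 N).
It fails at once if the glue bottle, spool or tin moved more than 30 mm (distance of any of glue_bottle, spool, wax_tin from where it was at the start of the episode above 0.03 m).
It also fails if it takes over 72 s, if anything falls off the work surface, if the arm or the gripper's body presses on something with over 40 N, if the wrist force passes 120 N, or if a joint passes its speed limit or range.

## Working session

There is one attempt and no reset: what is moved stays moved. The work goes in short steps, Python scripts to look and compute and a tool call to move; the robot and the scene stay as the last step left them, time stands still between calls to the robot, and variables do not carry over. Pictures are saved under pics/ and viewed, at most 10 in all, crops included, and the job is handed in when it is done.

Besides the shell and the picture viewer there is one more tool, called after "Request:" in YAML: its name, and indented under it one key for each argument. move_arm: Moves the arm, as the interface text tells. Scaled input: -1 to 1 covers 80 cm each way for a shift and 120 degrees each way for a turn. Its arguments: {"type":"object","properties":{"deltas":{"type":"array","items":{"type":"array","items":{"type":"array","items":{"type":"number","minimum":-1,"maximum":1}}}},"squeeze":{"type":"number"}},"required":["deltas"]}

```bash
mkdir -p pics
python3 - <<'E'
from rig import manip
import cv2
for n in("top","side"):
    cv2.imwrite(f"pics/{n}0.png",manip.get_image(n)[:,:,::-1])
    p=manip.camera_params(n);print(n,p)
print(manip.get_state())
E
```

```text
top {'fx': 428.60585341682275, 'fy': 428.60585341682275, 'cx': 278.871564401002, 'cy': 211.73811291460507, 'R': array([[-1.71985189e-02, -9.99850256e-01, -1.91731274e-03],
       [-9.92843462e-01,  1.73045830e-02, -1.18162645e-01],
       [ 1.18178129e-01, -1.28631061e-04, -9.92992403e-01]]), 't': array([0.01551977, 0.61392086, 1.05496701])}
side {'fx': 402.9470058898869, 'fy': 402.9470058898869, 'cx': 277.57842198275523, 'cy': 214.37879682576136, 'R': array([[-0.8500422 , -0.5266743 , -0.00651425],
       [-0.31011484,  0.51043963, -0.80204749],
       [ 0.42574293, -0.67975405, -0.59722474]]), 't': array([0.50869024, 0.28321653, 0.50631873])}
{'clock': 0.1, 'qpos': array([ 1.02799504e+00,  2.76541740e-01,  1.50599254e+00,  2.91574340e-09,
        1.36072854e+00, -1.20996729e-01]), 'qd': array([-0.00059204, -0.00402752, -0.00275074,  0.00097886,  0.00250104,
        0.0004954 ]), 'effort': array([ 2.02811323e-03, -4.17703092e+01, -2.46404225e+01,  2.29066991e-04,
        5.69139433e-03,  2.55960714e-05]), 'position': array([0.23517355, 0.5242046 , 0.2385261 ]), 'ee_rot': array([-2.72103940e-04,  2.09342201e-01,  9.77842086e-01, -7.89508092e-04]), 'contact_force': array([-0.11616365, -0.37682044, -0.15634079]), 'moment': array([-0.00154294,  0.00811771,  0.00643696]), 'gripper_force': 0.0, 'width': 0.08543072395977179}
```

View pics/top0.png

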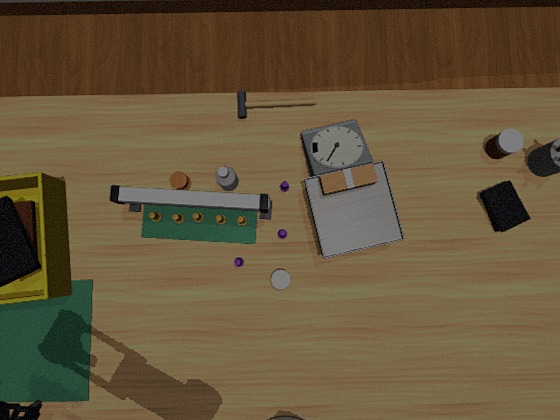

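View pics/side0.png

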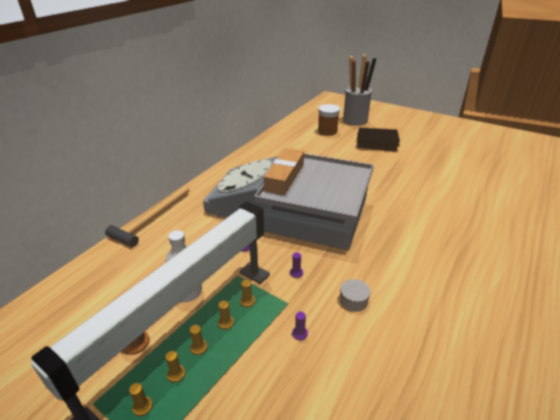

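The top view shows five feet at about (154,216), (177,218), (197,217), (219,219) and (241,220), with the bar just beyond them. The tray is at about (355,210), the dial at (337,146), the tin at (281,279), and there are purple decoys. The side view agrees, with the feet running from (140,398) to (247,293).

```bash
cat > h.py <<'E'
import numpy as np,cv2
from rig import manip
P={n:manip.camera_params(n) for n in("top","side")}
def ray(n,u,v):
    p=P[n];d=p["R"].T@np.array([(u-p["cx"])/p["fx"],(v-p["cy"])/p["fy"],1]);return -p["R"].T@p["t"],d
def plane(n,u,v,z):
    o,d=ray(n,u,v);return o+d*(z-o[2])/d[2]
def tri(a,b):
    o1,d1=ray("top",*a);o2,d2=ray("side",*b)
    s=np.linalg.lstsq(np.c_[d1,-d2],o2-o1,rcond=None)[0]
    x,y=o1+s[0]*d1,o2+s[1]*d2
    return (x+y)/2,np.linalg.norm(x-y)
def proj(n,X):
    p=P[n];c=p["R"]@np.array(X)+p["t"];return p["fx"]*c[0]/c[2]+p["cx"],p["fy"]*c[1]/c[2]+p["cy"]
def blobs(img,lo,hi,box,amin=15):
    h=cv2.cvtColor(img,cv2.COLOR_RGB2HSV);m=cv2.inRange(h,lo,hi)
    x0,y0,x1,y1=box;k=np.zeros_like(m);k[y0:y1,x0:x1]=m[y0:y1,x0:x1]
    n,l,s,c=cv2.connectedComponentsWithStats(k)
    return [(c[i].round(1),s[i]) for i in range(1,n) if s[i][4]>=amin]
E
python3 - <<'E'
from h import *
np.set_printoptions(precision=4,suppress=True)
t=cv2.imread("pics/top0.png")[:,:,::-1];s=cv2.imread("pics/side0.png")[:,:,::-1]
T=blobs(t,(8,120,60),(28,255,255),(142,200,260,232));S=blobs(s,(8,170,60),(28,255,255),(120,275,262,419))
print("T",T);print("S",S)
for b in T: print(plane("top",*b[0],.03))
for b in S: print(plane("side",*b[0],.022))
print("mat")
for u,v in((143,236),(256,243)):print(plane("top",u,v,.003))
print("bar corners top z.15");
for u,v in((119,204),(268,211),(119,187),(268,194)):print(plane("top",u,v,.15))
print("tray corners z.09")
for u,v in((306,181),(384,163),(402,238),(325,257)):print(plane("top",u,v,.09))
print("carton z.115",[plane("top",u,v,.115) for u,v in((319,182),(373,167),(377,180),(323,194))])
print("dial",plane("top",337,146,.09),"tip",plane("top",329,160,.1))
print("tin",plane("top",281,279,.028),[plane("top",u,v,.04) for u,v in((284,186),(282,233),(238,262))])
c=t[110:200,290:390];cv2.imwrite("pics/dial0.png",cv2.resize(c[:,:,::-1],None,fx=6,fy=6,interpolation=3))
E
```

```text
T [(array([154.9, 216. ]), array([149, 212,  13,  10,  69], dtype=int32)), (array([197.7, 216.8]), array([193, 213,  11,   9,  66], dtype=int32)), (array([177.7, 217.8]), array([172, 214,  12,   9,  66], dtype=int32)), (array([220.2, 218.9]), array([216, 215,  10,  10,  67], dtype=int32)), (array([241.5, 219.9]), array([237, 216,  10,  10,  68], dtype=int32))]
S [(array([245.8, 283.6]), array([242, 280,   8,   8,  54], dtype=int32)), (array([247.5, 300.3]), array([241, 293,  13,  13,  97], dtype=int32)), (array([224.9, 316.1]), array([219, 301,  14,  27, 191], dtype=int32)), (array([197.2, 340.8]), array([190, 326,  16,  28, 265], dtype=int32)), (array([140.2, 345.3]), array([129, 333,  19,  20, 102], dtype=int32)), (array([174.1, 367.4]), array([166, 352,  18,  29, 327], dtype=int32)), (array([139.7, 400.1]), array([130, 384,  22,  31, 418], dtype=int32))]
[0.6094 0.3224 0.03  ]
[0.6054 0.2128 0.03  ]
[0.6038 0.2639 0.03  ]
[0.599  0.1552 0.03  ]
[0.5955 0.1008 0.03  ]
[0.6104 0.0846 0.022 ]
[0.5862 0.1138 0.022 ]
[0.5979 0.1593 0.022 ]
[0.6048 0.2177 0.022 ]
[0.6718 0.2679 0.022 ]
[0.6034 0.2685 0.022 ]
[0.6085 0.3276 0.022 ]
mat
[0.5605 0.3604 0.003 ]
[0.5372 0.0658 0.003 ]
bar corners top z.15
[0.6248 0.37   0.15  ]
[0.6027 0.0297 0.15  ]
[0.6642 0.3711 0.15  ]
[0.6419 0.0291 0.15  ]
tray corners z.09
[ 0.6821 -0.0626  0.09  ]
[ 0.7236 -0.255   0.09  ]
[ 0.5391 -0.2897  0.09  ]
[ 0.4969 -0.1035  0.09  ]
carton z.115 [array([ 0.6744, -0.0919,  0.115 ]), array([ 0.7085, -0.2219,  0.115 ]), array([ 0.6768, -0.2301,  0.115 ]), array([ 0.6453, -0.1005,  0.115 ])]
dial [ 0.7684 -0.1412  0.09  ] tip [ 0.7311 -0.1191  0.1   ]
tin [0.4444 0.0025 0.028 ] [array([ 0.6797, -0.0094,  0.04  ]), array([ 0.5595, -0.0021,  0.04  ]), array([0.4888, 0.1094, 0.04  ])]
```

View pics/dial0.png

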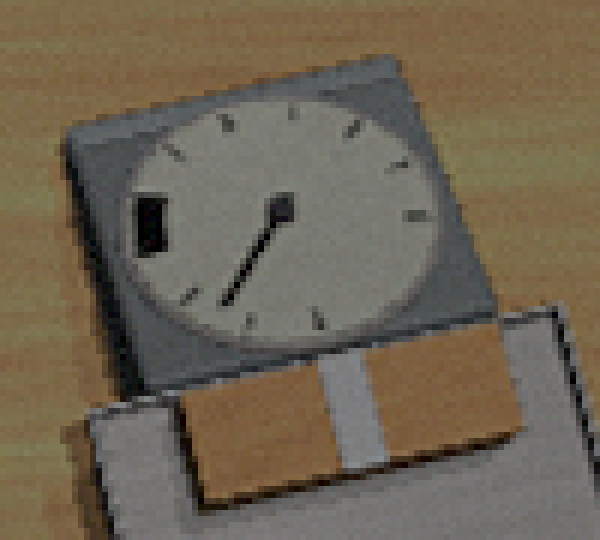

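Request:
move_arm:
  deltas:
    - [[0,0,-0.06,0.0,-1],[0,0,-0.12,0.0,-1],[0,0,-0.18,0,-1],[0,0,-0.18,0,-1]]

```text
clock: 0.5
position: [0.2366, 0.5267, 0.3905]
ee_rot: [0.002, 0.209, 0.978, 0.006]
contact_force: [-0.4, 0.0, -0.4]
width: 0.0856
gripper_force: 0.0
```

The dial crop shows the needle between the 100 g and 200 g ticks, at about 0.72 rad, so two feet should be enough. Next I move forward and check whether over-reaching tilts the tool.

Request:
move_arm:
  deltas:
    - [[-0.69,-0.276,0,-0.17,-1],[-0.69,-0.276,0,-0.17,-1],[-0.69,-0.276,0,-0.17,-1],[-0.69,-0.276,0,-0.17,-1],[-0.69,-0.276,0,-0.17,-1],[-0.69,-0.276,0,-0.17,-1],[-0.69,-0.276,0,-0.17,-1],[-0.69,-0.276,0,-0.17,-1],[-0.69,-0.276,0,-0.17,-1],[-0.69,-0.276,0,-0.17,-1],[-0.69,-0.276,0,-0.17,-1],[-0.69,-0.276,0,-0.17,-1]]

```text
clock: 1.7
position: [0.648, 0.0971, 0.3824]
ee_rot: [-0.001, 0.033, 0.999, 0.0]
contact_force: [1.1, -0.3, -0.1]
width: 0.0855
gripper_force: 0.0
```

Request:
move_arm:
  deltas:
    - [[-0.6,0,0,0,-1],[-0.6,0,0,0,-1],[-0.6,0,0,0,-1],[-0.6,0,0,0,-1],[-0.6,0,0,0,-1],[-0.6,0,0,0,-1],[-0.6,0,0,0,-1],[-0.6,0,0,0,-1],[-0.6,0,0,0,-1]]

```text
clock: 2.6
position: [0.9094, 0.0641, 0.3081]
ee_rot: [0.02, 0.033, 0.999, 0.002]
contact_force: [-0.7, -0.2, -0.2]
width: 0.0851
gripper_force: 0.0
```

```bash
python3 -c "
from rig import manip
s=manip.get_state();print(s['qpos'],s['position'],s['ee_rot'])"
```

```text
[-0.00706508  0.89158987  0.22141314  0.0035253   1.9876709  -1.51050461] [0.9094442  0.06412549 0.30809536] [0.02040818 0.03291883 0.99924735 0.00214058]
```

Request:
move_arm:
  deltas:
    - [[-1,0,0,0,-1],[-1,0,0,0,-1],[-1,0,0,0,-1],[-1,0,0,0,-1]]

```text
clock: 3.0
position: [0.9607, 0.0445, 0.2434]
ee_rot: [0.041, 0.033, 0.999, 0.004]
contact_force: [0.4, 0.6, -0.5]
width: 0.0851
gripper_force: 0.0
```

```bash
python3 -c "
from rig import manip
s=manip.get_state();print(s['qpos'],s['position'],s['ee_rot'])"
```

```text
[-0.02861109  0.96338926  0.22151555  0.0075099   1.87495641 -1.53105054] [0.96070045 0.04448963 0.24343151] [0.04083375 0.03287376 0.99861793 0.00376104]
```

Request:
move_arm:
  deltas:
    - [[-1,0,0,0,-1],[-1,0,0,0,-1],[-1,0,0,0,-1],[-1,0,0,0,-1],[-1,0,0,0,-1],[-1,0,0,0,-1],[-1,0,0,0,-1],[-1,0,0,0,-1]]

```text
clock: 3.8
position: [1.0174, 0.0162, 0.1553]
ee_rot: [0.064, 0.033, 0.997, 0.005]
contact_force: [0.7, -0.9, -0.4]
width: 0.0852
gripper_force: 0.0
```

```bash
python3 -c "
from rig import manip
s=manip.get_state();print(s['qpos'],s['position'],s['ee_rot'])"
```

```text
[-0.05685911  1.05802276  0.22135436  0.01307472  1.73439115 -1.55886927] [1.01741329 0.01620691 0.15529924] [0.06399428 0.03284175 0.99739752 0.00493253]
```

Request:
move_arm:
  deltas:
    - [[-0.8,0,-0.6,0,-1],[-0.8,0,-0.6,0,-1],[-0.8,0,-0.6,0,-1],[-0.8,0,-0.6,0,-1],[-0.8,0,-0.6,0,-1],[-0.8,0,-0.6,0,-1]]

```text
clock: 4.4
position: [0.9957, 0.0005, 0.2463]
ee_rot: [0.088, 0.033, 0.996, 0.006]
contact_force: [0.5, 0.7, -0.0]
width: 0.0851
gripper_force: 0.0
```

```bash
python3 -c "
from rig import manip
s=manip.get_state();print(s['qpos'],s['position'],s['ee_rot'])"
```

```text
[-0.07596903  0.96545486  0.22040051  0.01910837  1.78072395 -1.57516603] [9.95731455e-01 4.91581784e-04 2.46276068e-01] [0.08768737 0.03285525 0.99559023 0.00561767]
```

Request:
move_arm:
  deltas:
    - [[-0.9,0,-0.4,0,-1],[-0.9,0,-0.4,0,-1],[-0.9,0,-0.4,0,-1],[-0.9,0,-0.4,0,-1],[-0.9,0,-0.4,0,-1],[-0.9,0,-0.4,0,-1]]

```text
clock: 5.0
position: [0.9971, -0.0134, 0.276]
ee_rot: [0.109, 0.033, 0.993, 0.006]
contact_force: [0.1, -0.1, 0.5]
width: 0.0854
gripper_force: 0.0
```

Request:
move_arm:
  deltas:
    - [[-0.9,0,-0.4,0,-1],[-0.9,0,-0.4,0,-1],[-0.9,0,-0.4,0,-1],[-0.9,0,-0.4,0,-1],[-0.9,0,-0.4,0,-1],[-0.9,0,-0.4,0,-1]]

```text
clock: 5.6
position: [0.9952, -0.0245, 0.3125]
ee_rot: [0.133, 0.033, 0.991, 0.006]
contact_force: [0.3, -0.2, -0.4]
width: 0.0853
gripper_force: 0.0
```

```bash
python3 -c "
from rig import manip
s=manip.get_state();print(s['qpos'],s['position'],s['ee_rot'])"
```

```text
[-0.10574713  0.90031612  0.22148853  0.03224479  1.75477635 -1.60004041] [ 0.99523513 -0.02448469  0.31254969] [0.13283377 0.03288817 0.990572   0.00637664]
```

Request:
move_arm:
  deltas:
    - [[-1,0,-0.15,0,-1],[-1,0,-0.15,0,-1],[-1,0,-0.15,0,-1]]

```text
clock: 5.9
position: [1.0165, -0.0304, 0.307]
ee_rot: [0.156, 0.033, 0.987, 0.006]
contact_force: [0.3, -0.3, -0.9]
width: 0.0852
gripper_force: 0.0
```

Request:
move_arm:
  deltas:
    - [[-1,0,-0.15,0,-1],[-1,0,-0.15,0,-1],[-1,0,-0.15,0,-1]]

```text
clock: 6.2
position: [1.0342, -0.0358, 0.3086]
ee_rot: [0.179, 0.033, 0.983, 0.006]
contact_force: [-0.5, 0.5, -0.6]
width: 0.0854
gripper_force: 0.0
```

Request:
move_arm:
  deltas:
    - [[-1,0,-0.15,0,-1],[-1,0,-0.15,0,-1],[-1,0,-0.15,0,-1]]

```text
clock: 6.5
position: [1.0487, -0.0405, 0.3173]
ee_rot: [0.202, 0.033, 0.979, 0.006]
contact_force: [0.1, 0.2, 0.0]
width: 0.0852
gripper_force: 0.0
```

Request:
move_arm:
  deltas:
    - [[-1,0,-0.15,0,-1],[-1,0,-0.15,0,-1],[-1,0,-0.15,0,-1]]

```text
clock: 6.8
position: [1.0603, -0.0448, 0.331]
ee_rot: [0.226, 0.033, 0.974, 0.006]
contact_force: [-0.3, 0.7, -0.2]
width: 0.0855
gripper_force: 0.0
```

```bash
python3 -c "
from rig import manip
s=manip.get_state();print(s['qpos'],s['position'],s['ee_rot'])"
```

```text
[-0.12511827  0.90622954  0.22121204  0.05184537  1.56180355 -1.61669182] [ 1.06029827 -0.04479313  0.33101547] [0.22551764 0.03299873 0.97366113 0.00607326]
```

Request:
move_arm:
  deltas:
    - [[-1,0,0,0,-1],[-1,0,0,0,-1],[-1,0,0,0,-1]]

```text
clock: 7.1
position: [1.079, -0.0488, 0.3316]
ee_rot: [0.248, 0.033, 0.968, 0.006]
contact_force: [0.1, 0.2, 0.0]
width: 0.0854
gripper_force: 0.0
```

Request:
move_arm:
  deltas:
    - [[-1,0,0,0,-1],[-1,0,0,0,-1],[-1,0,0,0,-1]]

```text
clock: 7.4
position: [1.0941, -0.0524, 0.3389]
ee_rot: [0.271, 0.033, 0.962, 0.005]
contact_force: [-0.1, 0.4, 0.1]
width: 0.0855
gripper_force: 0.0
```

Request:
move_arm:
  deltas:
    - [[-1,0,0,0,-1],[-1,0,0,0,-1],[-1,0,0,0,-1]]

```text
clock: 7.7
position: [1.1058, -0.0556, 0.3527]
ee_rot: [0.294, 0.033, 0.955, 0.005]
contact_force: [-0.2, -0.4, 0.2]
width: 0.0858
gripper_force: 0.0
```

Request:
move_arm:
  deltas:
    - [[-1,0,0,0,-1],[-1,0,0,0,-1],[-1,0,0,0,-1]]

```text
clock: 8.0
position: [1.1146, -0.0586, 0.371]
ee_rot: [0.317, 0.033, 0.948, 0.005]
contact_force: [-1.2, -0.8, -0.3]
width: 0.0852
gripper_force: 0.0
```

```bash
python3 -c "
from rig import manip
s=manip.get_state();print(s['qpos'],s['position'],s['ee_rot'])"
```

```text
[-0.13716983  0.90099066  0.22123837  0.07147118  1.37832185 -1.62869348] [ 1.11455394 -0.05856663  0.37101468] [0.31681407 0.03302509 0.94790135 0.00460637]
```

```bash
cat >> h.py <<'E'
from scipy.spatial.transform import Rotation as Ro
np.set_printoptions(precision=4,suppress=True)
def frame():
    s=manip.get_state();q=s["ee_rot"];return s,Ro.from_quat([q[1],q[2],q[3],q[0]]).as_matrix()
def go(*Gs):
    "tool units for successive grasp-point targets, each from the last"
    s,R=frame();g=s["position"]-.011*R[:,2]
    print("grasp",g)
    for G in Gs:
        d=R.T@(np.array(G)-g);print("d/0.8",d/.8,"rows",np.linalg.norm(d)/.05);g=np.array(G)
E
python3 - <<'E'
from h import *
s,R=frame();print(R)
f=np.array([.5955,.1008,.033])
go([.5,.10,.30],f-.10*R[:,2],f)
E
```

```text
[[-0.7971  0.0597  0.6009]
 [ 0.0655  0.9978 -0.0122]
 [-0.6003  0.0297 -0.7992]]
grasp [ 1.1079 -0.0584  0.3798]
d/0.8 [ 0.6786  0.1493 -0.3793] rows 12.665947021059672
d/0.8 [ 0.1053 -0.0018  0.2135] rows 3.8082096119508404
d/0.8 [ 0.    -0.     0.125] rows 2.0
```

Request:
move_arm:
  deltas:
    - [[0.68,0.15,-0.38,0,0.15],[0.68,0.15,-0.38,0,0.15],[0.68,0.15,-0.38,0,0.15],[0.68,0.15,-0.38,0,0.15],[0.68,0.15,-0.38,0,0.15],[0.68,0.15,-0.38,0,0.15],[0.68,0.15,-0.38,0,0.15],[0.68,0.15,-0.38,0,0.15],[0.68,0.15,-0.38,0,0.15],[0.68,0.15,-0.38,0,0.15],[0.68,0.15,-0.38,0,0.15],[0.68,0.15,-0.38,0,0.15]]

```text
clock: 9.2
position: [0.5637, 0.085, 0.2984]
ee_rot: [0.317, 0.033, 0.948, 0.005]
contact_force: [-0.3, -0.2, -0.1]
width: 0.0364
gripper_force: 0.0
```

Run:
```python
from h import *
s,R=frame();print(s['width'],s['qpos'],R[:,2])
f=np.array([.5955,.1008,.033])
go(f-.10*R[:,2],f)
```

```text
0.036431463030779265 [ 0.0569 -0.0483  1.9201 -0.0793  0.6273 -1.3948] [ 0.6014 -0.0123 -0.7989]
grasp [0.5571 0.0852 0.3072]
d/0.8 [0.169  0.0121 0.1775] rows 3.92567846626407
d/0.8 [ 0.    -0.     0.125] rows 2.0000000000000004
```

Request:
move_arm:
  deltas:
    - [[0.12,0.0,0.0,0,0.15],[0.12,0,0,0,0.15],[0.12,0,0,0,0.15]]

```text
clock: 9.5
position: [0.4774, 0.0906, 0.231]
ee_rot: [0.307, 0.032, 0.951, 0.003]
contact_force: [-0.8, -0.3, -1.1]
width: 0.0363
gripper_force: 0.0
```

Run:
```python
from h import *
s,R=frame();print(s['qd'])
f=np.array([.5955,.1008,.033])
go(f-.10*R[:,2],f)
```

```text
[-0.0186  0.0348 -0.2002  0.0117 -0.0606 -0.0329]
grasp [0.471  0.0907 0.2399]
d/0.8 [0.026  0.015  0.1756] rows 2.8509344241147137
d/0.8 [-0.     0.     0.125] rows 2.0000000000000004
```

Request:
move_arm:
  deltas:
    - [[0.026,0.015,0.175,0,0.15],[0.026,0.015,0.175,0,0.15],[0.026,0.015,0.175,0,0.15],[0.026,0.015,0.175,0,0.15],[0.026,0.015,0.175,0,0.15]]

```text
clock: 10.0
position: [0.5587, 0.1024, 0.1149]
ee_rot: [0.316, 0.032, 0.948, 0.004]
contact_force: [-1.2, 0.0, 0.4]
width: 0.0361
gripper_force: 0.0
```

Run:
```python
from h import *
s,R=frame();print(s['qd'],s['qpos'],R[:,2])
f=np.array([.5955,.1008,.033])
go(f-.05*R[:,2],f)
i=manip.get_image("side");cv2.imwrite("pics/s1.png",cv2.resize(i[180:380,150:400,::-1],None,fx=3,fy=3))
print(proj("side",s["position"]-.011*R[:,2]),proj("side",f))
```

```text
[ 0.0015 -0.0566 -0.0068  0.1021  0.0242 -0.1004] [ 0.1078  0.1915  2.2224 -0.7156  0.1187 -0.7081] [ 0.5987 -0.0133 -0.8009]
grasp [0.5522 0.1026 0.1237]
d/0.8 [ 0.0244 -0.0022  0.0608] rows 1.0481297946959662
d/0.8 [-0.     -0.      0.0625] rows 1.0000000000000004
(np.float64(267.13266451437556), np.float64(258.28845901565387)) (np.float64(247.09218197520934), np.float64(288.4908219180642))
```

View pics/s1.png

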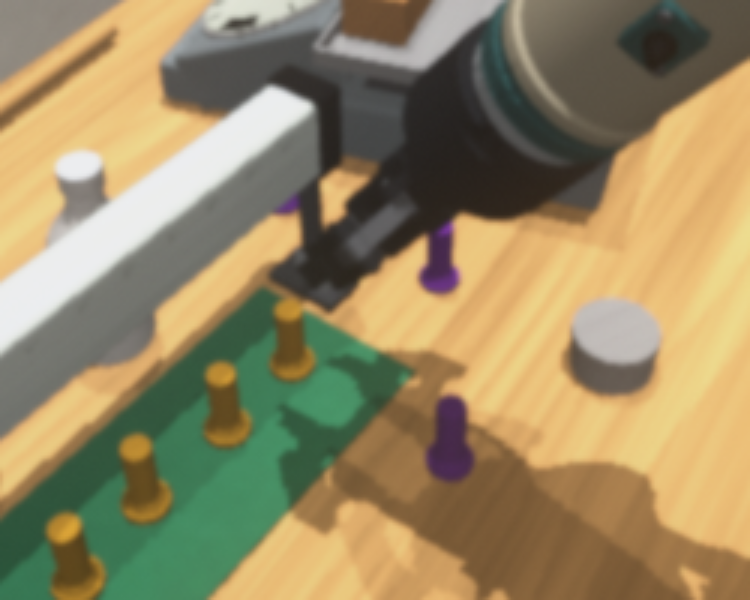

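The side crop shows the gripper leaning back, clear of the bar and above the end foot, whose top is at crop (289,308). Joint 5 is close to its lower limit, so I fit the planar kinematics to find a reachable lean.

```bash
cat >> h.py <<'E'
D=[(.2765,1.506,1.3607,.5745,.2385),(.8916,.2214,1.9877,.9117,.3081),(.9654,.2204,1.7807,.9957,.2463),(.901,.2212,1.3783,1.116,.371),(-.0483,1.9201,.6273,.570,.2984)]
A=[];y=[]
for a,b,c,r,z in D:
    A+=[[0,np.sin(a),np.sin(a+b),np.sin(a+b+c),0],[1,np.cos(a),np.cos(a+b),np.cos(a+b+c),0]];y+=[r,z]
A=np.array(A)[:,:4];K,res,_,_=np.linalg.lstsq(A,np.array(y),rcond=None)
def ik(r,z,th):
    "grasp point r,z; lean th rad -> q2,q3,q5"
    h,a,b,L=K;L=L-.011;s=np.pi-th
    wr,wz=r-L*np.sin(s),z-L*np.cos(s)-h
    d=np.hypot(wr,wz);q3=np.pi-np.arccos((a*a+b*b-d*d)/2/a/b)
    q2=np.arctan2(wr,wz)-np.arctan2(b*np.sin(q3),a+b*np.cos(q3))
    return q2,q3,s-q2-q3
E
python3 - <<'E'
from h import *
print(K,A@K-y)
for th in(25,30,37,45):
  for n,r,z in(("f",.604,.033),("f2",.619,.033),("pre",.56,.12),("lift",.60,.2),("tray",.58,.15),("tray",.62,.15)):
    print(th,n,np.array(ik(r,z,np.radians(th))))
E
```

```text
[0.0501 0.6621 0.4207 0.3496] [ 0.017   0.0105 -0.0049 -0.0055 -0.0005 -0.0057 -0.0088 -0.0076  0.0093
  0.0084]
25 f [0.3234 2.1803 0.2016]
25 f2 [0.3398 2.1499 0.2156]
25 pre [0.1528 2.1385 0.414 ]
25 lift [0.1312 1.9339 0.6402]
25 tray [0.1473 2.0542 0.5037]
25 tray [0.2018 1.9814 0.522 ]
30 f [0.3163 2.2503 0.0513]
30 f2 [0.3322 2.2201 0.0657]
30 pre [0.1345 2.2066 0.2769]
30 lift [0.1048 2.0031 0.51  ]
30 tray [0.1256 2.1227 0.3697]
30 tray [0.1801 2.0515 0.3864]
37 f [ 0.3215  2.3487 -0.1744]
37 f2 [ 0.3359  2.3183 -0.1585]
37 pre [0.1205 2.3034 0.0719]
37 lift [0.0765 2.1008 0.3185]
37 tray [0.1054 2.2196 0.1708]
37 tray [0.1597 2.15   0.1862]
45 f [ 0.3546  2.461  -0.4594]
45 f2 [ 0.3662  2.4298 -0.4398]
45 pre [ 0.1263  2.4163 -0.1864]
45 lift [0.0594 2.2131 0.0837]
45 tray [ 0.101   2.3318 -0.0765]
45 tray [ 0.1541  2.2625 -0.0604]
```

Request:
move_arm:
  deltas:
    - [[0.08,0.128,-0.056,0,0.15],[0.08,0.128,-0.056,0,0.15],[0.08,0.128,-0.056,0,0.15],[0.08,0.128,-0.056,0,0.15]]

```text
clock: 10.45
position: [0.4851, 0.2126, 0.1193]
ee_rot: [0.319, 0.032, 0.947, 0.006]
contact_force: [-0.2, 0.6, 0.0]
width: 0.0361
gripper_force: 0.0
```

Request:
move_arm:
  deltas:
    - [[0.06,0,0.08,0,0.15],[0.06,0,0.08,0,0.15],[0.06,0,0.08,0,0.15]]

```text
clock: 10.75
position: [0.4949, 0.219, 0.0747]
ee_rot: [0.289, 0.034, 0.957, 0.002]
contact_force: [-0.9, -0.1, 0.0]
width: 0.0362
gripper_force: 0.0
```

Run:
```python
from h import *
s,R=frame();print(s['qd'],s['qpos'],R)
go([.48,.21,.045])
```

```text
[-0.0138  0.004   0.0079 -0.0093  0.0015  0.0097] [ 0.4598  0.2616  2.2375 -1.1748  0.2858  0.0489] [[-0.831   0.0648  0.5526]
 [ 0.0667  0.9976 -0.0166]
 [-0.5523  0.023  -0.8333]]
grasp [0.4888 0.2192 0.0838]
d/0.8 [ 0.0352 -0.0133  0.0345] rows 0.8175385132412389
```

Request:
move_arm:
  deltas:
    - [[0.05,-0.01,0.06,0,0.15],[0.05,-0.01,0.06,0,0.15]]

```text
clock: 10.95
position: [0.4951, 0.2182, 0.0426]
ee_rot: [0.264, 0.036, 0.964, -0.002]
contact_force: [-0.3, -0.3, 1.1]
width: 0.036
gripper_force: 0.0
```

Request:
move_arm:
  deltas:
    - [[0.05,-0.01,0.06,0,0.15],[0.05,-0.01,0.06,0,0.15]]

```text
clock: 11.15
position: [0.4937, 0.2192, 0.01]
ee_rot: [0.239, 0.037, 0.97, -0.006]
contact_force: [-0.5, -1.0, 0.8]
width: 0.0366
gripper_force: 0.1
```

Run:
```python
from h import *
s,R=frame();print(s['qd'],s['qpos'],R)
go([.48,.21,.045])
```

```text
[-0.0087  0.1186 -0.016  -0.0104 -0.0264  0.0131] [ 0.4363  0.3846  2.2317 -1.1765  0.2434  0.0593] [[-0.8834  0.0757  0.4625]
 [ 0.0698  0.9971 -0.0299]
 [-0.4634  0.0059 -0.8861]]
grasp [0.4886 0.2196 0.0197]
d/0.8 [-0.006  -0.0126 -0.0326] rows 0.5673972540479201
```

Run:
```python
from h import *
s,R=frame()
go([.48,.19,.13],[.545,.104,.127],[.5915,.1008,.036])
```

```text
grasp [0.4886 0.2196 0.0197]
d/0.8 [-0.0569 -0.0369 -0.126 ] rows 2.28998016869718
d/0.8 [-0.0775 -0.1011  0.0441] rows 2.156849554326867
d/0.8 [ 0.0011 -0.0003  0.1278] rows 2.0448462044858045
```

Request:
move_arm:
  deltas:
    - [[-0.057,-0.037,-0.126,0,0.15],[-0.057,-0.037,-0.126,0,0.15],[-0.057,-0.037,-0.126,0,0.15],[-0.134,-0.138,-0.082,0,0.15],[-0.134,-0.138,-0.082,0,0.15],[-0.134,-0.138,-0.082,0,0.15],[-0.134,-0.138,-0.082,0,0.15]]

```text
clock: 11.85
position: [0.5526, 0.1015, 0.1204]
ee_rot: [0.242, 0.039, 0.97, -0.006]
contact_force: [-0.2, -0.0, 0.1]
width: 0.0367
gripper_force: 0.0
```

Run:
```python
from h import *
s,R=frame();print(s['qpos'],R[:,2])
go([.5915,.1008,.036])
```

```text
[ 0.1098  0.1851  2.0964 -0.2183  0.3863 -1.1971] [ 0.4682 -0.0305 -0.8831]
grasp [0.5474 0.1018 0.1301]
d/0.8 [0.0066 0.0022 0.1297] rows 2.0789286340103375
```

Request:
move_arm:
  deltas:
    - [[0.006,0.002,0.05,0,0.15],[0.006,0.002,0.08,0,0.15],[0.006,0.002,0.105,0,0.15],[0.006,0.002,0.13,0,0.15],[0.006,0.002,0.13,0,0.15],[0.006,0.002,0.13,0,0.15]]

```text
clock: 12.45
position: [0.5926, 0.1034, 0.0229]
ee_rot: [0.238, 0.037, 0.971, -0.006]
contact_force: [-0.2, -0.2, 0.6]
width: 0.0362
gripper_force: 0.0
```

Run:
```python
from h import *
s,R=frame();print(s['qpos'],R[:,2])
go([.5915,.1008,.036])
i=manip.get_image("side");cv2.imwrite("pics/s2.png",cv2.resize(i[200:340,160:345,::-1],None,fx=4,fy=4))
```

```text
[ 0.1025  0.3969  2.1288 -0.4999  0.1598 -0.9169] [ 0.4618 -0.0292 -0.8865]
grasp [0.5875 0.1037 0.0327]
d/0.8 [-0.0066 -0.0032 -0.0013] rows 0.11873572147529175
```

View pics/s2.png

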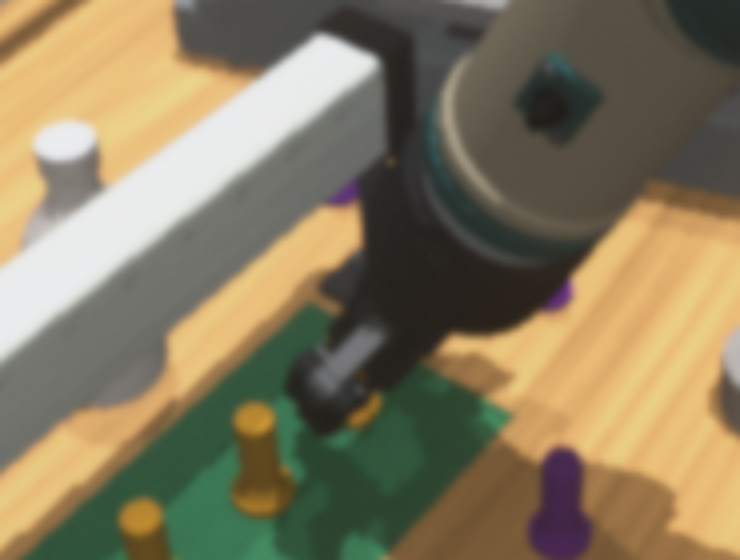

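The side crop shows the end foot between the fingers, with its base visible at (362,408), the neighbouring foot free and the bar clear. I nudge forward and close.

Request:
move_arm:
  deltas:
    - [[-0.007,-0.003,0,0,0.15],[-0.007,-0.003,0,0,0.15],[-0.007,-0.003,0,0,1],[-0.007,-0.003,0,0,1],[-0.007,-0.003,0,0,1],[-0.007,-0.003,0,0,1],[-0.007,-0.003,0,0,1]]
  squeeze: 40

```text
clock: 13.2
position: [0.5982, 0.1004, 0.0263]
ee_rot: [0.239, 0.037, 0.97, -0.006]
contact_force: [-2.8, -0.2, 7.1]
width: 0.0147
gripper_force: 38.9
```

Run:
```python
from h import *
s,R=frame();print(s['qpos'],s['contact_force'])
# tray centre/axes
c=np.mean([plane("top",u,v,.085) for u,v in((306,181),(384,163),(402,238),(325,257))],0);print("tray c",c)
x=np.array([.9766,-.215,0]);x=np.array([.974,-.226,0]);
for k in(-.02,-.05):
    print(k,c+k*x)
go([.545,.10,.127],[.545,.10,.19],[.545,-.13,.19],[.55,-.14,.13])
```

```text
[ 0.0945  0.3951  2.1174 -0.4512  0.1673 -0.9726] [-2.7968 -0.2063  7.0592]
tray c [ 0.611  -0.1786  0.085 ]
-0.02 [ 0.5915 -0.174   0.085 ]
-0.05 [ 0.5623 -0.1673  0.085 ]
grasp [0.5931 0.1007 0.0361]
d/0.8 [ 0.0001 -0.0047 -0.1285] rows 2.0574651312437284
d/0.8 [-0.0366  0.0005 -0.0697] rows 1.2600000000000002
d/0.8 [-0.0197 -0.2867  0.0083] rows 4.6000000000000005
d/0.8 [ 0.0285 -0.0125  0.0697] rows 1.2206555615733705
```

Request:
move_arm:
  deltas:
    - [[0,-0.003,-0.03,0,1],[0,-0.004,-0.08,0,1],[0,-0.005,-0.129,0,1],[-0.036,-0.005,-0.198,0,1],[-0.036,-0.005,-0.198,0,1],[-0.06,-0.29,-0.19,0,1],[-0.06,-0.29,-0.19,0,1],[-0.06,-0.29,-0.19,0,1],[-0.06,-0.29,-0.19,0,1],[-0.06,-0.29,-0.19,0,1],[-0.06,-0.29,-0.19,0,1],[-0.06,-0.29,-0.19,0,1]]

```text
clock: 14.4
position: [0.5521, -0.1302, 0.1801]
ee_rot: [0.238, 0.038, 0.971, -0.006]
contact_force: [-0.4, -1.3, -1.4]
width: 0.0149
gripper_force: 39.5
```

Run:
```python
from h import *
s,R=frame();print(s['qpos'],s['contact_force'],s['width'],R[:,2])
go([.557,-.14,.15],[.557,-.14,.11])
i=manip.get_image("side");cv2.imwrite("pics/s3.png",cv2.resize(i[110:260,190:390,::-1],None,fx=4,fy=4))
```

```text
[-0.4718  0.1086  1.9965  0.3238  0.6158 -2.19  ] [-0.3962 -1.2848 -1.3812] 0.014926840132632676 [ 0.4609 -0.0288 -0.887 ]
grasp [ 0.547  -0.1299  0.1899]
d/0.8 [ 0.011  -0.012   0.0503] rows 0.8468908192031591
d/0.8 [ 0.0231 -0.0004  0.0444] rows 0.7999999999999999
```

View pics/s3.png

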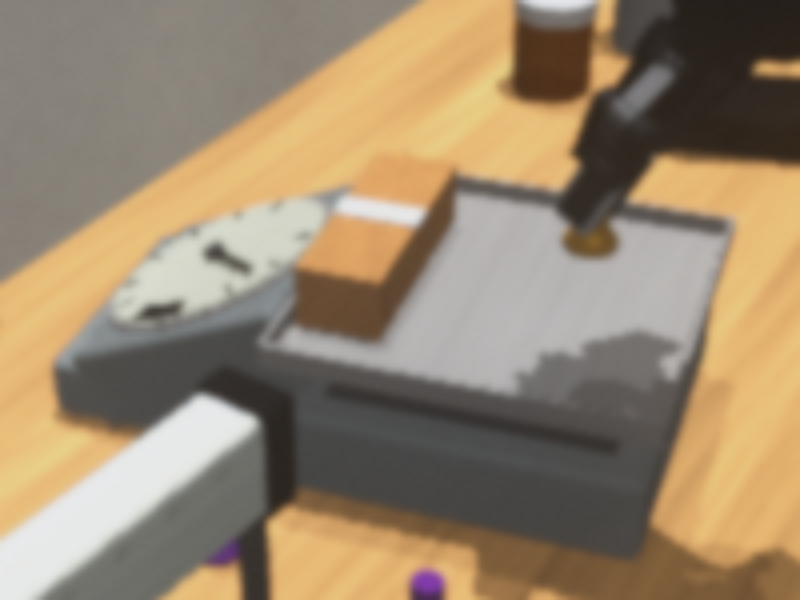

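The foot is held above the tray at crop (590,242), with the tray floor clear below. I add a needle reader and then lower.

```bash
cat >> h.py <<'E'
TK=[(0,343,162.8),(100,331.8,163.3),(200,321.7,159.3),(355,315,147.7),(500,318.7,135.3),(600,328,130.3),(700,338.8,128.8),(800,348.8,131.2),(900,356.5,137.5),(1000,359.2,146)]
def needle(img=None):
    img=manip.get_image("top") if img is None else img
    g=cv2.cvtColor(np.ascontiguousarray(img),cv2.COLOR_RGB2GRAY).astype(float);hub=np.array([337,144.7])
    ang=lambda u,v:np.unwrap([0,np.arctan2(v-hub[1],u-hub[0])])[1]
    a=np.unwrap([ang(u,v) for _,u,v in TK]);w=[t[0] for t in TK]
    V,U=np.mgrid[120:175,305:370];du,dv=U-hub[0],V-hub[1];r=np.hypot(du,dv)
    m=(r>4)&(r<12);wt=np.clip(110-g[120:175,305:370],0,None)*m
    # median background
    d=np.arctan2((wt*dv/r).sum(),(wt*du/r).sum())
    return min((np.interp(d+k*2*np.pi,a,w) for k in(-1,0,1) if a.min()-.15<=d+k*2*np.pi<=a.max()+.15),default=np.nan)*.005
E
python3 - <<'E'
from h import *
print(needle(cv2.imread("pics/top0.png")[:,:,::-1]),needle())
E
```

```text
0.8232100693022867 0.8228057802388523
```

Request:
move_arm:
  deltas:
    - [[0.011,-0.012,0.05,0,1],[0.011,-0.012,0.05,0,1],[0.022,-0.012,0.072,0,1],[0.022,-0.012,0.072,0,1],[0.022,-0.012,0.072,0,1]]

```text
clock: 15.0
position: [0.5634, -0.1387, 0.1221]
ee_rot: [0.238, 0.036, 0.97, -0.006]
contact_force: [-0.3, 0.3, -0.1]
width: 0.0149
gripper_force: 39.4
```

Run:
```python
from h import *
print(needle());s,R=frame();print(s['contact_force'],s['qpos'])
go([.557,-.14,.12])
```

```text
0.826112594007298
[ 0.0251 -0.4432 -0.618 ] [-0.4794  0.2034  2.0589  0.4293  0.4692 -2.3199]
grasp [ 0.5588 -0.1389  0.1325]
d/0.8 [ 0.0091 -0.0016  0.0129] rows 0.2537010658640246
```

Request:
move_arm:
  deltas:
    - [[0.004,0,0.008,0,1],[0.007,0,0.014,0,1],[0.007,0,0.014,0,1]]

```text
clock: 15.35
position: [0.5631, -0.1396, 0.1084]
ee_rot: [0.238, 0.037, 0.971, -0.006]
contact_force: [0.0, -0.7, -1.2]
width: 0.0146
gripper_force: 39.4
```

Run:
```python
from h import *
print(needle());s,R=frame();print(s['contact_force'],s['position']-.011*R[:,2])
```

```text
0.8615824504418566
[-0.9284  0.7057 -0.8467] [ 0.5583 -0.1395  0.1184]
```

Request:
move_arm:
  deltas:
    - [[0.001,0,0.002,0,1],[0.002,0,0.004,0,1],[0.002,0,0.004,0,1]]

```text
clock: 15.7
position: [0.5639, -0.1401, 0.1056]
ee_rot: [0.239, 0.037, 0.97, -0.006]
contact_force: [0.2, -0.3, -0.4]
width: 0.0147
gripper_force: 39.5
```

Run:
```python
from h import *
print(needle());s,R=frame();print(s['contact_force'],s['position']-.011*R[:,2])
```

```text
1.5694650023672017
[-0.1519 -0.4287  0.6289] [ 0.5588 -0.1398  0.1154]
```

Request:
move_arm:
  deltas:
    - [[0,0,0,0,0.15],[0,0,0,0,0.15],[0,0,0,0,0.15],[0,0,0,0,0.15],[0,0,-0.04,0,0.15],[0,0,-0.08,0,0.15],[-0.02,0,-0.13,0,0.15],[-0.02,0,-0.13,0,0.15],[-0.02,0,-0.13,0,0.15]]

```text
clock: 16.65
position: [0.5301, -0.1383, 0.2066]
ee_rot: [0.24, 0.037, 0.97, -0.007]
contact_force: [-0.7, -1.0, -0.5]
width: 0.0362
gripper_force: 0.0
```

Run:
```python
from h import *
t=manip.get_image("top");print(needle(t));s,R=frame();print(R[:,2])
cv2.imwrite("pics/t4.png",cv2.resize(t[110:270,130:410,::-1],None,fx=2.8,fy=2.8,interpolation=3))
f=np.array([.599-.005,.1552,.036])
go([.535,.155,.20],f-.1*R[:,2],f)
```

```text
1.2976590897518545
[ 0.4624 -0.0289 -0.8862]
grasp [ 0.5242 -0.1374  0.2147]
d/0.8 [0.0217 0.3654 0.012 ] rows 5.859447230433601
d/0.8 [0.0298 0.0044 0.0908] rows 1.5302761397991467
d/0.8 [-0.     0.     0.125] rows 1.9999999999999998
```

View pics/t4.png

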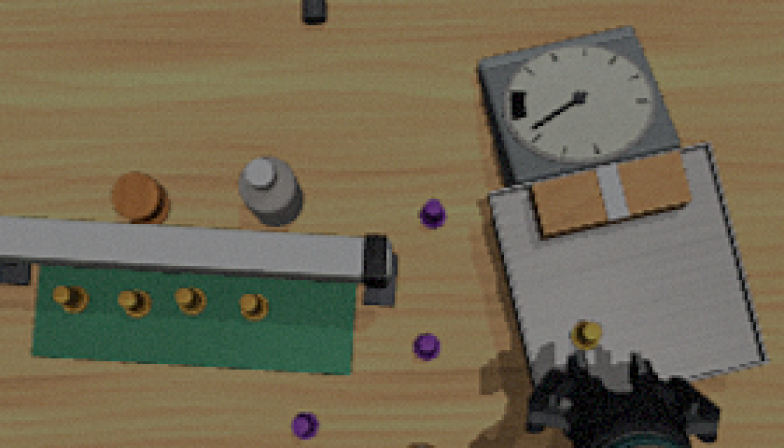

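The first foot stands on the tray at crop (587,333). The needle has moved to between the 200 g tick and the band, so one more foot should land it in the band.

Request:
move_arm:
  deltas:
    - [[0.022,0.365,0.012,0,0.15],[0.022,0.365,0.012,0,0.15],[0.022,0.365,0.012,0,0.15],[0.022,0.365,0.012,0,0.15],[0.022,0.365,0.012,0,0.15],[0.022,0.365,0.012,0,0.15],[0.05,0.37,0.1,0,0.15],[0.05,0.37,0.1,0,0.15],[0.05,0.37,0.1,0,0.15],[0.05,0.37,0.1,0,0.15]]

```text
clock: 17.7
position: [0.5528, 0.1575, 0.1161]
ee_rot: [0.237, 0.037, 0.971, -0.006]
contact_force: [-0.2, 0.1, -0.1]
width: 0.0362
gripper_force: 0.0
```

Run:
```python
from h import *
s,R=frame();print(R[:,2],s['qpos'],needle())
go([.594,.1552,.036])
```

```text
[ 0.4599 -0.0296 -0.8875] [ 0.2434  0.2185  2.0579 -0.3432  0.4278 -0.9703] 1.2953268719593616
grasp [0.5487 0.1578 0.1274]
d/0.8 [0.0027 0.0002 0.1275] rows 2.040057094882315
```

Request:
move_arm:
  deltas:
    - [[0.0,0.0,0.05,0,0.15],[0.0,0.0,0.08,0,0.15],[0.0,0.0,0.105,0,0.15],[0.0,0.0,0.127,0,0.15],[0.0,0.0,0.127,0,0.15],[0.0,0.0,0.127,0,0.15]]

```text
clock: 18.35
position: [0.6013, 0.1542, 0.0288]
ee_rot: [0.24, 0.037, 0.97, -0.006]
contact_force: [0.7, 0.4, -0.1]
width: 0.036
gripper_force: 0.0
```

Run:
```python
from h import *
s,R=frame();print(R[:,2],s['qpos'],s['contact_force'])
go([.595,.1552,.036])
```

```text
[ 0.4643 -0.0294 -0.8852] [ 0.2117  0.4096  2.0736 -0.5929  0.2279 -0.7314] [ 0.7058  0.3523 -0.1336]
grasp [0.5962 0.1545 0.0385]
d/0.8 [0.0028 0.0007 0.0021] rows 0.05769373638987897
```

Well placed. Close, lift and carry.

Request:
move_arm:
  deltas:
    - [[0.002,0.001,0.002,0,1],[0.002,0.001,0.002,0,1],[0.002,0.001,0.002,0,1],[0.002,0.001,0.002,0,1],[0.002,0.001,0.002,0,1]]
  squeeze: 40

```text
clock: 18.85
position: [0.6003, 0.1556, 0.0268]
ee_rot: [0.24, 0.037, 0.97, -0.006]
contact_force: [-1.7, -0.6, 6.7]
width: 0.0146
gripper_force: 39.1
```

Run:
```python
from h import *
go([.547,.155,.127],[.535,.155,.20],[.535,-.195,.20],[.562,-.20,.125])
```

```text
grasp [0.5952 0.1559 0.0365]
d/0.8 [ 0.0004 -0.0049 -0.128 ] rows 2.0499793332221596
d/0.8 [-0.0292 -0.0005 -0.0877] rows 1.4795945390545344
d/0.8 [-0.03   -0.4363  0.0126] rows 6.999999999999998
d/0.8 [ 0.0134 -0.0043  0.0988] rows 1.597372843139635
```

Request:
move_arm:
  deltas:
    - [[0,-0.003,-0.03,0,1],[0,-0.004,-0.08,0,1],[0,-0.005,-0.128,0,1],[-0.03,-0.005,-0.216,0,1],[-0.03,-0.005,-0.216,0,1],[-0.06,-0.44,-0.204,0,1],[-0.06,-0.44,-0.204,0,1],[-0.06,-0.44,-0.204,0,1],[-0.06,-0.44,-0.204,0,1],[-0.06,-0.44,-0.204,0,1],[-0.06,-0.44,-0.204,0,1],[-0.06,-0.44,-0.204,0,1]]

```text
clock: 20.05
position: [0.5397, -0.1957, 0.1902]
ee_rot: [0.239, 0.037, 0.97, -0.006]
contact_force: [0.5, 0.0, -0.8]
width: 0.0147
gripper_force: 39.4
```

Request:
move_arm:
  deltas:
    - [[0,0,0,0,1],[0,0,0,0,1]]

```text
clock: 20.25
position: [0.5398, -0.1951, 0.1895]
ee_rot: [0.238, 0.038, 0.97, -0.006]
contact_force: [-0.1, 0.5, -1.5]
width: 0.0148
gripper_force: 39.5
```

Run:
```python
from h import *
s,R=frame();print(s['width'],s['qpos'],needle())
go([.562,-.20,.15],[.562,-.20,.122])
```

```text
0.014782251997485694 [-0.6241  0.1164  1.9595  0.3971  0.6892 -2.3762] 1.2979517461129657
grasp [ 0.5345 -0.1932  0.1991]
d/0.8 [-0.0026 -0.0064  0.0705] rows 1.1331201788776275
d/0.8 [ 0.0162 -0.0003  0.031 ] rows 0.5599999999999999
```

Request:
move_arm:
  deltas:
    - [[-0.003,-0.006,0.06,0,1],[0.01,-0.007,0.09,0,1],[0.014,-0.007,0.101,0,1],[0.014,-0.007,0.101,0,1],[0.016,-0.007,0.106,0,1],[0.016,-0.007,0.106,0,1]]

```text
clock: 20.9
position: [0.5685, -0.2009, 0.11]
ee_rot: [0.239, 0.036, 0.97, -0.006]
contact_force: [0.8, -0.9, -0.8]
width: 0.0146
gripper_force: 39.5
```

Run:
```python
from h import *
s,R=frame();print(needle(),s['contact_force'])
go([.562,-.20,.114])
```

```text
1.2971809583629 [ 0.8157 -0.941  -0.8106]
grasp [ 0.5634 -0.2008  0.1199]
d/0.8 [0.0051 0.0008 0.0057] rows 0.12248923951040183
```

Request:
move_arm:
  deltas:
    - [[0.0015,0,0.003,0,1],[0.003,0,0.006,0,1],[0.003,0,0.006,0,1]]

```text
clock: 21.25
position: [0.5685, -0.2016, 0.1039]
ee_rot: [0.239, 0.037, 0.97, -0.006]
contact_force: [1.0, 0.6, 1.2]
width: 0.0149
gripper_force: 39.6
```

Run:
```python
from h import *
s,R=frame();print(needle(),s['contact_force'],s['position'])
```

```text
2.015002489371737 [1.0207 0.5588 1.1595] [ 0.5685 -0.2016  0.1039]
```

In contact. Release and retract.

Request:
move_arm:
  deltas:
    - [[0,0,0,0,0.15],[0,0,0,0,0.15],[0,0,0,0,0.15],[0,0,0,0,0.15],[0,0,-0.04,0,0.15],[0,0,-0.08,0,0.15],[0.0,0,-0.18,0,0.15],[0.0,0,-0.18,0,0.15],[0.0,0,-0.18,0,0.15],[0.0,0,-0.18,0,0.15]]

```text
clock: 22.3
position: [0.5014, -0.1971, 0.2316]
ee_rot: [0.239, 0.037, 0.97, -0.006]
contact_force: [-0.3, 0.5, 0.2]
width: 0.0365
gripper_force: 0.0
```

Run:
```python
from h import *
t=manip.get_image("top");print(needle(t))
# homography image->dial plane from ticks
dst=np.float32([[np.sin(w*.005),np.cos(w*.005)] for w,_,_ in TK]);src=np.float32([[u,v] for _,u,v in TK])
H,_=cv2.findHomography(src,dst);pr=cv2.perspectiveTransform(src[None],H)[0]
print("tick resid",np.abs(pr-dst).max())
for n,im in(("start",cv2.imread("pics/top0.png")[:,:,::-1]),("now",t)):
    g=cv2.cvtColor(np.ascontiguousarray(im),cv2.COLOR_RGB2GRAY).astype(float)
    V,U=np.mgrid[120:175,305:370];p=cv2.perspectiveTransform(np.float32(np.c_[U.ravel(),V.ravel()])[None],H)[0]
    r=np.hypot(*p.T);w=np.clip(100-g[120:175,305:370].ravel(),0,None)*((r>.25)&(r<.72))
    q=(w[:,None]*p).sum(0);print(n,np.arctan2(q[0],q[1])%(2*np.pi))
cv2.imwrite("pics/t5.png",cv2.resize(t[110:260,290:410,::-1],None,fx=5,fy=4*1,interpolation=3) if 0 else cv2.resize(t[110:260,290:410,::-1],None,fx=4,fy=4,interpolation=3))
```

```text
1.6923727102809722
tick resid 0.022366703
start 0.8233303772803856
now 1.7451051733778624
```

View pics/t5.png

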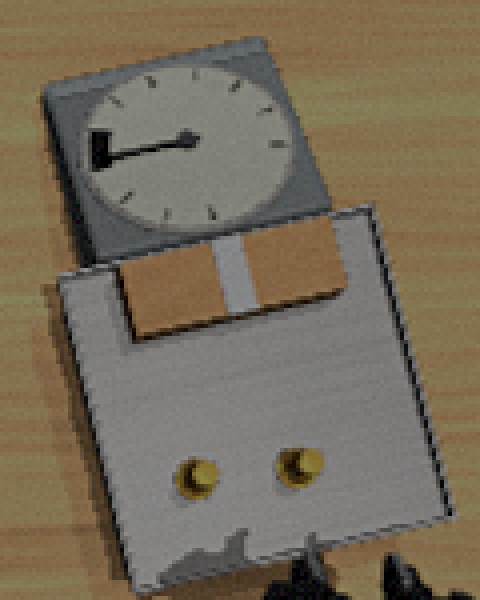

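The needle points into the thick band, at about 1.7 rad. Both feet stand on the tray at (200,475) and (302,463), and the gripper is clear.

```bash
python3 -c "
from rig import manip
print(manip.sign_off())"
```

```text
the job is handed in; nothing more can be done
None
```

I set two brass feet on the tray, the needle came to rest in the thick band at about 1.7 rad, and I handed the job in at about 22 s with the other three feet left standing; the hand-in returned no verdict.

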